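Pin the wax rack's retaining bar shut

TASK

Swing the wax rack's retaining bar fully closed over the wax bars so that its eye sits in the fork, then take the headed pin from its wooden block and push it down through the fork and the eye until the head is fully seated on the fork. Leave the pin there, and leave the wax bars in their slots and the other things on the shelf as they are.

Things in the scene. Friction and masses are not known exactly. Their poses are not given: they have to be found in the camera images.
- rack: Birch wax rack fixed to the shelf, base 128 x 284 x 10 mm; origin at the centre of its underside, z up. Three slots along x hold the wax bars. A hinge post (y +100 mm) carries the retaining bar; at the -y end an aluminium fork: two level plates 46 x 54 x 12 mm (tops at z 60 and 88 mm, 16 mm gap), joined at their -y end by an upright as high as the upper plate.
- gate (a joint): Hinge angle (rad) of the level steel retaining bar: 0 = fully closed (at its stop, eye in line with the fork holes), up to 1.2 = open towards the rack's -x side; closing is counter-clockwise from above. Stays where left (0.12 N m friction). Bar 22 mm wide, faces at z 62 and 74 mm, its end a 40 x 44 mm eye with an 18.5 mm hole 200 mm from the hinge axis.
- gate_hinge (a point): Point on the retaining bar's hinge axis (62 mm above the shelf, the bar's underside), fixed on the rack.
- gate_knob (a point): Centre of the top end of the upright round aluminium knob on the retaining bar: diameter 18 mm, 42 mm tall (from 74 to 116 mm above the shelf), 100 mm from the hinge axis. Axes turn with the bar; -y points along the bar from the hinge to the eye.
- fork_top (a point): Centre of the fork hole's mouth in the upper plate's top face, 88 mm above the shelf, axes as the rack's. The vertical hole goes through both plates, 18.5 mm wide, 2 mm chamfers, free room below. Two spring balls in the lower plate (54 mm above the shelf) grip the shank: the last 30 mm must be pushed with about 5 to 12 N.
- pin: Steel headed pin, 100 mm long, 0.16 kg; origin at the centre of its foot, z along the shank to the head. Shank diameter 16 mm, 60 mm long, with a 6 mm taper at the foot; then a flange of diameter 36 x 5 mm; then a round grip head of diameter 30 mm, 35 mm tall. At the start it stands in the wooden block, foot 8 mm above the shelf.
- pin_seat (a point): On the pin's axis, at the underside of its flange, 60 mm above the foot; rests on point fork_top when seated.
- pin_head (a point): On the pin's axis, 87 mm above the foot: a good height to grip the head (22 mm above the flange's top, 13 mm below the head's top).
- pin_block: Birch block 70 x 70 x 50 mm fixed to the shelf, with a vertical hole 18 mm wide and 42 mm deep that holds the pin; origin at the centre of its underside.
- wax0: Wax bar 100 x 20 x 40 mm (x, y, z) standing on edge in the rack's slot at rack y -32 mm, its underside 10 mm and its top 50 mm above the shelf; origin at the centre of its underside.
- wax1: Wax bar 100 x 20 x 40 mm (x, y, z) standing on edge in the rack's slot at rack y 0 mm, its underside 10 mm and its top 50 mm above the shelf; origin at the centre of its underside.
- wax2: Wax bar 100 x 20 x 40 mm (x, y, z) standing on edge in the rack's slot at rack y 32 mm, its underside 10 mm and its top 50 mm above the shelf; origin at the centre of its underside.
- lunch_box: Closed stainless steel lunch box, 124 x 179 x 61 mm, loose; origin at the centre of its underside.
- carabiner: Silver carabiner lying flat, 105 x 60 x 10 mm, loose; origin at the centre of its underside.
- brush: Birch boot brush, 45 x 150 x 40 mm, stiff bristles down, loose; origin at the centre of its underside.
- scraper: Yellow plastic ice scraper lying flat, 80 x 110 x 16 mm (blade along y, handle to -x), loose; origin on its underside.
Things that resemble listed ones, but are neither listed nor needed, are in the scene too. Of the things that look like the pin, the largest one is meant.

How it is judged:
By the outcome, as a careful person would: the job done as asked, in the order asked, and still so for the second after the job is handed in, with the robot touching nothing.
It also fails if it takes over 58 s, if anything falls off the work surface, if the arm or the gripper's body presses on something with over 40 N, if the wrist force passes 120 N, or if a joint passes its speed limit or range.

ROBOT

A 7-joint arm with a two-finger parallel gripper is mounted at the origin on the work surface. World frame = base frame: x ahead of the robot, y to its left, z up, the work surface at z = 0. Lengths are in mm, angles in rad, forces in N, time in s.
With the tool pointing down it reaches from about 400 to 900 mm from the base axis. Payload 5.6 kg.
Tool frame: the origin (TCP) lies midway between the tips of the shut fingers; the grasp point (between the pads) lies 19 mm behind it; z points along the fingers, y is the line along which they close (so a half turn about z gives the same grasp; the last joint's range is limited). The gripper opens to 92 mm and grips with 3 to 60 N. Pads are 20 mm wide; open, the fingers measure 128 mm over their backs; the gripper's body (75 mm by 189 mm) begins 69 mm behind the grasp point.
Start: joints at [-1.389, 0.468, -0.012, 1.603, 0.006, 1.071, -0.056], TCP at [144.934, 633.643, 214.592] pointing down, gripper open.
Joint ranges: [-2.53, 2.53], [-0.31, 2.02], [-1.57, 1.55], [0.28, 2.44], [-1.29, 4.43], [0.15, 1.84], [-2.92, 2.92]. Speed limits (rad/s): [2.57, 2.57, 3.14, 3.14, 3.14, 3.14, 3.14].

INTERFACE

Orientations are given as a rotation vector (axis times angle).
In Python, from cell import robot, grip, kin, viewer gives the robot as it stands. Calls block until the motion is done:
- robot.movep(position, orientation): joint-space move of the TCP to a pose.
- robot.servo_line(position, feed=150, rotation=None): straight line of the TCP; rotation=None keeps the orientation; feed is the mean speed in mm/s.
- robot.goto_joints(angles): joint-space move.
- grip(opening, newtons=None): opening from 0.0 (shut) to 1.0 (fully open); newtons is the grip in N (None keeps the last); returns when the fingers have stopped.
- robot.hold(seconds).
- kin.ik(position, orientation): joint angles nearest the present ones, or None.
- robot.observe(): the state.
- viewer.read_camera(name): name is "scene" or "top" or "wrist"; returns the picture (400x640x3 uint8, red, green, blue); there is no depth.
- viewer.camera_info(name): a dict with "camera_matrix" (3x3 intrinsics, pixels), "R" (3x3) and "t" (3): a world point X has camera coordinates R X + t. Camera axes: x right, y down, z forward; pixel columns grow to the right and rows downward; lengths in mm; the calibration is good to about 2 mm. A picture is of the moment at which its call begins: read the wrist's pose just before it. camera_info takes no time and is no camera call; for the wrist camera it gives the pose at the moment of the call.
A pose or a line that the arm cannot do raises robot.IKError and nothing moves.
- robot.job_done(): hands the job in; it is judged then, once.
Trained networks look in the newest picture that a camera, given by its name, has taken for a name from the list of things; names that differ only in an ending like _2 or _b are one class to them, and where a whole thing is asked for, a point or a joint stands for the part that bears it (a point fixed in the world has none). Each returns a list of dicts, best first, with "confidence" (0 to 1); they miss things now and then, are a little off and sometimes report something else, mostly with a low value. They report only what shows in the picture. A call takes as long as a camera call. They do not tell look-alikes from the thing itself.
- viewer.silhouettes(name, camera): "mask" (400x640 bool, what is visible of it).
- viewer.pinpoint(name, camera): "at" ([x, y, z] in mm, in the coordinates of the camera as it stood for that picture, good to about 4 mm: a listed point, or the origin of a listed thing).
The state is a dict: "t": time; "joints": joint angles; "joint_velocities": joint speeds; "joint_torque": joint torques, N m; "tcp_pos": TCP position; "tcp_rot": TCP orientation; "contact_force": force on the tool from outside, world axes, zero at the start; "wrist_torque": the same for the moment, N m; "grip_width": opening from 0.0 (shut) to 1.0 (fully open); "grip_force": force on a finger pad.
Only numpy, scipy, OpenCV 4.12 (cv2) and the standard library are available. Lean on these libraries where they do the work, as an engineer would, in place of code of your own. Each camera call takes 0.05 s, during which the arm holds its last target. There are 200 camera calls.

## Working session

There is one attempt and no reset: what is moved stays moved. The work goes in short steps, each a Python script; the robot and the scene stay as the last script left them, time stands still between calls to the robot, and variables do not carry over. Pictures are saved under pics/ and viewed, at most 10 in all, crops included, and the job is handed in when it is done.

```bash
ls; mkdir -p pics
cat > h.py <<'E'
import numpy as np, cv2
from cell import robot, grip, kin, viewer
def shot(cam,fn=None):
    ci=viewer.camera_info(cam); im=viewer.read_camera(cam)
    if fn: cv2.imwrite('pics/'+fn,im[:,:,::-1])
    return im,ci
def w(ci,p): return np.array(ci['R']).T@(np.array(p)-np.array(ci['t']))
def px(ci,X):
    c=np.array(ci['camera_matrix'])@(np.array(ci['R'])@np.array(X)+np.array(ci['t'])); return c[:2]/c[2]
def onz(ci,uv,z):
    R=np.array(ci['R']);t=np.array(ci['t']);o=-R.T@t
    d=R.T@np.linalg.solve(np.array(ci['camera_matrix']),[uv[0],uv[1],1]); return o+d*(z-o[2])/d[2]
E
python3 - <<'E'
from h import *
np.set_printoptions(precision=1,suppress=True)
ims=[]
for c in ('top','scene'):
    im,ci=shot(c); ims.append(im)
    print(c,'cam at',-np.array(ci['R']).T@np.array(ci['t']),ci['camera_matrix'][0][0])
    for n in ('rack','gate_hinge','gate_knob','fork_top','pin','pin_head','pin_block','wax1','lunch_box','carabiner','brush','scraper'):
        for d in viewer.pinpoint(n,c): 
            X=w(ci,d['at']); print(n,round(d['confidence'],2),X,px(ci,X))
cv2.imwrite('pics/a.png',ims[0][:,:,::-1]);cv2.imwrite('pics/b.png',ims[1][:,:,::-1])
o=robot.observe();print(o['t'],o['tcp_rot'])
E
```

```text
pics
top cam at [ 334.6   88.6 1130.9] 455.41318499604387
rack 0.84 [559.5 128.1  -2. ] [303.1 203.6]
gate_hinge 0.8 [552.  229.5  62.4] [259.9 200.5]
gate_hinge 0.21 [ 549.3 -241.1   10.8] [450.3 209.8]
gate_knob 0.69 [487.8 150.4 117.8] [290.7 224.3]
fork_top 0.77 [570.6  27.7  90.4] [345.  192.2]
pin 0.8 [ 546.8 -240.1   14.2] [450.4 210.5]
pin 0.6 [ 637.8 -237.1   -0.4] [446.1 176.7]
pin 0.53 [ 536.3 -139.8    0.3] [409.2 214.7]
pin_head 0.64 [ 530.3 -135.9   63. ] [412.8 212.7]
pin_head 0.55 [ 549.8 -241.7   97.1] [461.2 202.8]
pin_head 0.54 [ 639.6 -239.    62.6] [454.  169.4]
pin_block 0.76 [ 546.8 -240.6    3.5] [449.3 211.3]
pin_block 0.38 [ 550.4 -241.9   95.2] [461.  202.7]
wax1 0.91 [560.5  95.9   8.1] [315.8 202.7]
wax1 0.57 [556.3 129.9   9.2] [302.2 204. ]
wax1 0.54 [558.6 162.2   8.7] [289.4 202.8]
lunch_box 0.95 [517.5 466.7   0.9] [167.7 216.9]
lunch_box 0.19 [490.2 152.7 117.1] [289.8 223.2]
carabiner 0.7 [757.9  -0.7   1. ] [354.3 130.3]
carabiner 0.68 [ 546.3 -243.2    9. ] [451.  211.1]
carabiner 0.67 [553.2 236.3  61.8] [257.1 200. ]
carabiner 0.63 [559.1 162.9
[... 542 characters left out ...]
12.1]
pin 0.53 [ 545.3 -239.5    9. ] [190.5 210.1]
pin_head 0.63 [ 528.8 -143.6   60.9] [223.9 193.8]
pin_head 0.62 [ 551.5 -243.7   94. ] [181.1 189.6]
pin_head 0.53 [ 637.7 -235.7   68.5] [177.2 222. ]
pin_block 0.83 [ 546.5 -242.3    4.8] [189.7 211.4]
wax1 0.89 [557.8 162.9   9.8] [339.8 219.9]
wax1 0.74 [560.6 100.1   5.6] [316.  220.7]
wax1 0.74 [551.6 129.6  11.5] [327.3 217.2]
lunch_box 0.89 [519.7 468.   -0.9] [454.1 216.7]
lunch_box 0.36 [763.   -2.4  -0.1] [267.  285.8]
carabiner 0.69 [759.9  -0.7  -0.3] [267.9 284.8]
carabiner 0.67 [ 753.  -217.6   -1.9] [178.3 278.2]
brush 0.71 [ 752.5 -219.9   -0.5] [177.3 277.6]
scraper 0.72 [392.6  16.9  -0.1] [291.3 176.9]
1.3 [0.4 3.1 0. ]
```

Run:
```python
import cv2,numpy as np
a=cv2.imread('pics/a.png');b=cv2.imread('pics/b.png')
cv2.imwrite('pics/a2.png',cv2.resize(a[110:290,230:500],None,fx=2.9,fy=2.9,interpolation=2))
c=np.vstack([cv2.resize(a[140:240,390:500],(440,400))[:300],cv2.resize(b[160:260,150:260],(440,400))[:300]]);cv2.imwrite('pics/c.png',c)
```

```text
(no output)
```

View pics/a2.png

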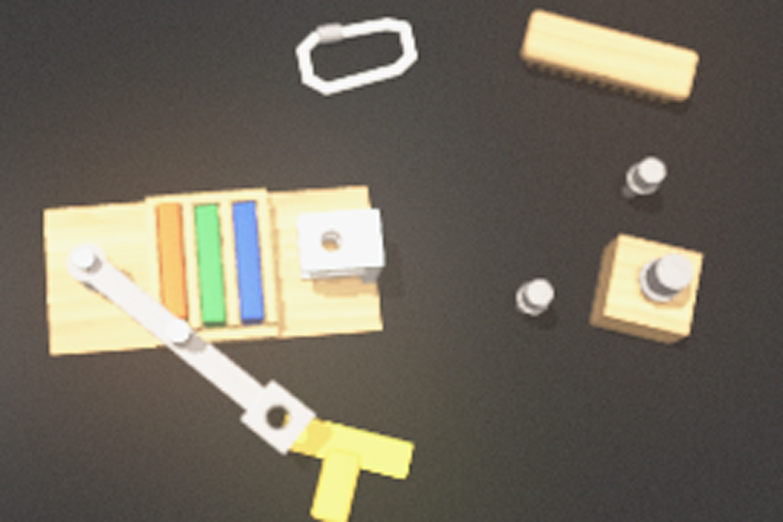

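View pics/b.png

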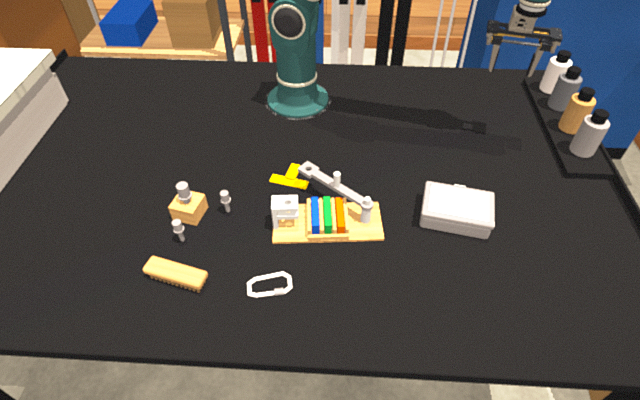

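View pics/c.png

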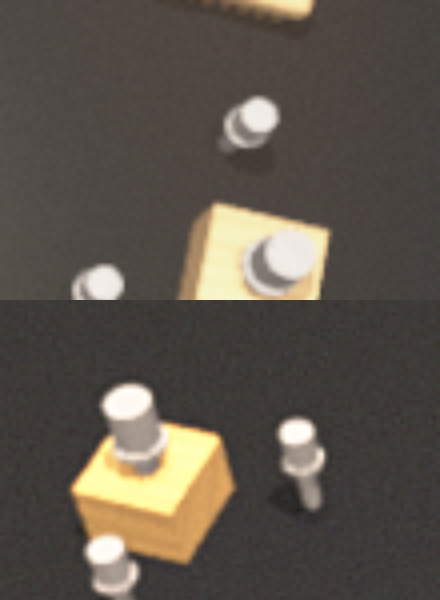

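Pin candidates in the top view are (461,203) in the wooden block, (413,213) and (454,169). The one in the block is clearly the largest in both crops and stands in the listed block, so it is the one meant. The gate is about 0.77 rad open, its knob is near (489,151), and the hinge-to-fork distance is 201 mm, which fits the stated 200 mm. Next I'll refine these with the wrist camera.

```bash
cat >> h.py <<'E'
from scipy.spatial.transform import Rotation as Ro
def down(a):
    "tool down, tool y along world angle a"
    y=np.array([np.cos(a),np.sin(a),0]);z=np.array([0,0,-1.]);x=np.cross(y,z)
    return Ro.from_matrix(np.c_[x,y,z]).as_rotvec()
def best(p,a):
    c=[]
    for b in (a,a+np.pi):
        q=kin.ik(p,down(b))
        if q is not None: c.append((abs(q[6]),b))
    return min(c)[1]
E
python3 - <<'E'
from h import *
np.set_printoptions(precision=1,suppress=True)
a=best([500,135,300],-.28); print(a)
robot.movep([500,135,300],down(a))
im,ci=shot('wrist','w1.png')
for n in ('gate_hinge','gate_knob','fork_top','wax1'):
    for d in viewer.pinpoint(n,'wrist')[:2]:
        X=w(ci,d['at']); print(n,round(d['confidence'],2),X,px(ci,X))
print(-np.array(ci['R']).T@np.array(ci['t']))
o=robot.observe();print(o['t'],o['joints'],o['contact_force'])
E
```

```text
-0.28
gate_hinge 0.62 [555.5 232.8  65. ] [339.7  82.9]
gate_hinge 0.38 [ 548.7 -240.8   67.8] [409. 379.]
gate_knob 0.67 [490.2 149.8 120.4] [306.5 169.3]
fork_top 0.93 [570.6  32.5  84.9] [389.4 230.7]
fork_top 0.38 [391.1  14.4  -1.3] [275.1 247.9]
wax1 0.63 [559.  166.3  12.5] [351.1 131.6]
wax1 0.61 [564.2  99.2  13.5] [365.3 174.3]
[521.  212.5 471.4]
3.7583 [-0.9  0.2  0.6  1.9 -0.1  1.2 -0.5] [-0.4 -0.7  0.3]
```

View pics/w1.png

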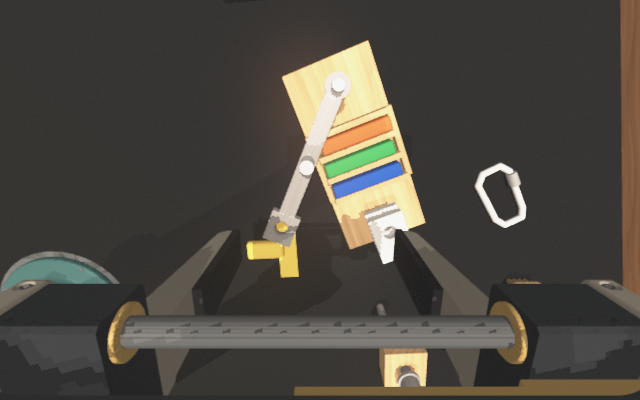

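The wrist view shows the hinge at (338,83), knob (307,168), eye (282,227) and fork (388,230), which agrees with the other cameras. Next I'll straddle the knob and sweep it along the arc until it meets the stop.

Run:
```python
from h import *
np.set_printoptions(precision=1,suppress=True)
C=np.array([552.5,229.5]); a=-.28; R=100.5
P=lambda f,z:[C[0]+R*np.sin(f),C[1]-R*np.cos(f),z]
f0=-.671
robot.movep(P(f0,150),down(a)); grip(.45,10)
robot.servo_line(P(f0,84),feed=120)
print(robot.observe()['contact_force']); grip(.27)
print(robot.observe()['grip_width'])
for f in np.linspace(f0,0.04,7)[1:]:
    robot.servo_line(P(f,84),feed=100); F=robot.observe()['contact_force']; print(round(f,2),F)
    if np.linalg.norm(F)>15: break
else:
    while f<.25:
        f+=.012; robot.servo_line(P(f,84),feed=40); F=robot.observe()['contact_force']
        ft=F[0]*np.cos(f)+F[1]*np.sin(f); print(round(f,3),F,round(ft,1))
        if ft<-8: break
print(robot.observe()['t'])
```

```text
[ 0.8 -0.1  0.2]
0.2672909767105785
-0.55 [ 0.   0.2 -1. ]
-0.43 [0.  0.2 0. ]
-0.32 [-0.7  0.3  0.6]
-0.2 [-0.2 -0.7 -0.1]
-0.08 [ 0.3 -0.3  0.4]
0.04 [0.2 0.7 0.1]
0.052 [ 0.  -0.7 -0.3] -0.0
0.064 [-0.9  0.3  0.2] -0.8
0.076 [-0.8  0.5  1.1] -0.8
0.088 [-2.4  0.9  0.6] -2.3
0.1 [-1.4  0.  -0.1] -1.3
0.112 [-0.3  0.1 -0.5] -0.2
0.124 [-2.3  0.   0.1] -2.2
0.136 [-4.5 -0.6  3.6] -4.5
0.148 [-7.2 -0.4  4.4] -7.2
0.16 [-9.6 -0.9  6.8] -9.6
10.5
```

Run:
```python
from h import *
np.set_printoptions(precision=1,suppress=True)
C=np.array([552.5,229.5]); R=100.5; f=.122; p=[C[0]+R*np.sin(f),C[1]-R*np.cos(f)]
robot.servo_line(p+[84],feed=40); grip(.5); print(robot.observe()['contact_force'])
robot.servo_line(p+[150],feed=200)
a=-.1
def look(n,xy,z,fn,names):
    robot.movep([xy[0]-8,xy[1]-80,z],down(a)); robot.hold(.2)
    im,ci=shot('wrist',fn)
    for n in names:
        for d in viewer.pinpoint(n,'wrist')[:2]:
            X=w(ci,d['at']); print(n,round(d['confidence'],2),X,px(ci,X))
    np.savez('pics/'+fn+'.npz',camera_matrix=ci['camera_matrix'],R=ci['R'],t=ci['t'])
    return im
i1=look('f',[571,30],230,'f.png',('fork_top','gate_knob','gate_hinge'))
i2=look('p',[548,-241],230,'p.png',('pin_head','pin_seat','pin_block'))
cv2.imwrite('pics/fp.png',np.vstack([cv2.resize(i[0:200,190:510],(800,500))[:,:,::-1] for i in (i1,i2)])[::1])
cv2.imwrite('pics/fp2.png',cv2.resize(cv2.imread('pics/fp.png'),(480,600),interpolation=cv2.INTER_AREA))
print(robot.observe()['t'])
```

```text
[ 0.6 -1.   0.7]
fork_top 0.66 [569.1  29.5  86.5] [316.6 108.8]
gate_knob 0.55 [561.   99.7  15.1] [303.8  45.4]
pin_head 0.8 [ 640.3 -235.4   62.4] [404.6  93.6]
pin_head 0.71 [ 547.4 -244.7  101.8] [316.8 112.3]
pin_seat 0.81 [ 531.9 -138.    47.7] [291.3   4.1]
pin_seat 0.57 [ 548.2 -239.    70.9] [317.1 106.1]
pin_block 0.8 [ 550.2 -238.9    3.7] [318.7 106.1]
14.3917
```

View pics/fp2.png

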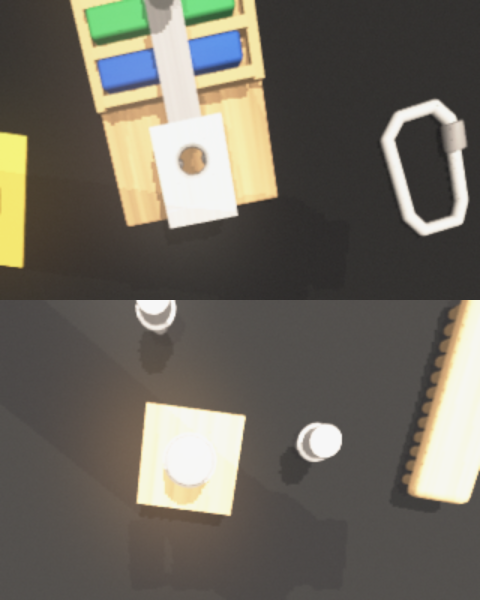

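The gate bar is in the fork and wood shows through the hole at about (318.7,106.7). The block pin's head is at about (316,107). Next I'll measure both more precisely.

Run:
```python
from h import *
np.set_printoptions(precision=1,suppress=True)
cf=np.load('pics/f.png.npz'); cp=np.load('pics/p.png.npz')
f=cv2.imread('pics/f.png'); p=cv2.imread('pics/p.png')
r=np.hypot(*(px(cf,[580.25,29,88])-px(cf,[571,29,88]))); print('hole r px',r, 'head r', np.hypot(*(px(cp,[563,-241,108])-px(cp,[548,-241,108]))))
g=cv2.cvtColor(f,cv2.COLOR_BGR2GRAY)
m=(g<195).astype(np.uint8); n,l,s,c=cv2.connectedComponentsWithStats(m[85:130,295:345])
for i in range(n):
    if 50<s[i,4]<600: u=c[i]+[295,85]; print(s[i],u,onz(cf,u,88))
for nm,im,ci,z,rr,c0 in (('hole',f,cf,88,r,(318,107)),('head',p,cp,108,r*15/9.25*1.07,(316,107))):
    k=4; x0,y0=c0[0]-40,c0[1]-40
    b=cv2.resize(cv2.cvtColor(im,cv2.COLOR_BGR2GRAY)[y0:y0+80,x0:x0+80],None,fx=k,fy=k,interpolation=cv2.INTER_CUBIC)
    h=cv2.HoughCircles(b,cv2.HOUGH_GRADIENT_ALT,1,5,param1=60,param2=.3,minRadius=int(rr*k*.8),maxRadius=int(rr*k*1.25))
    if h is not None:
        for q in h[0][:4]: u=(q[:2]+.5)/k-.5+[x0,y0]; print(nm,u,q[2]/k,onz(ci,u,z))
for i,cam in enumerate([cp]): 
    print('axis lines', px(cp,[548,-241,108]),px(cp,[548,-241,73]))
cv2.imwrite('pics/ph.png',cv2.resize(p[70:145,270:370],(800,600),interpolation=cv2.INTER_CUBIC))
```

```text
hole r px 9.517039821330862 head r 16.444637114719725
[ 14  12  19  20 292] [317.9 106.4] [570.5  31.7  88. ]
hole [318.6 104.6] 9.964692 [571.4  33.2  88. ]
hole [290.6 137.4] 9.387162 [540.6   4.8  88. ]
head [291.6 123.4] 14.53908 [ 523.3 -252.2  108. ]
head [311.1 120.6] 14.421022 [ 541.5 -251.4  108. ]
axis lines [317.1 108.2] [317.1 108.1]
```

View pics/ph.png

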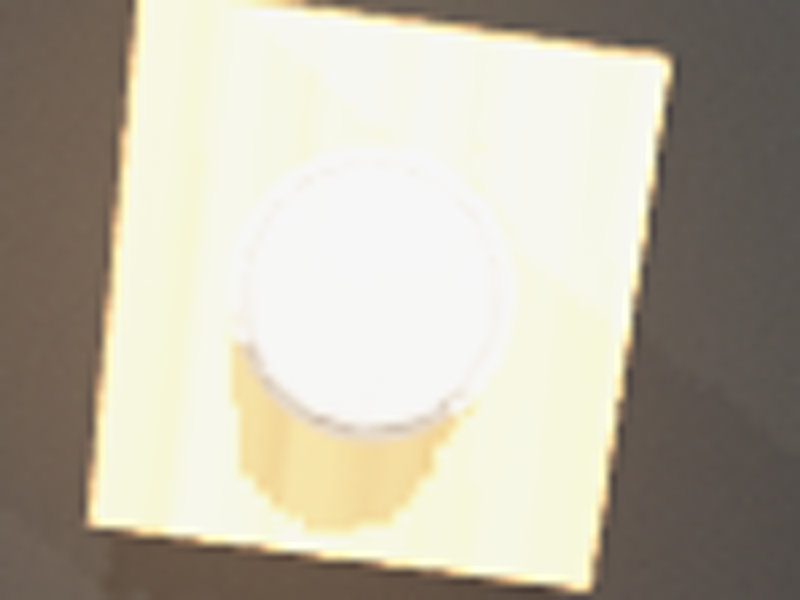

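Run:
```python
from h import *
f=cv2.imread('pics/f.png');cp=np.load('pics/p.png.npz');print(onz(cp,[316.3,106.4],108))
cv2.imwrite('pics/fh.png',cv2.resize(f[80:140,280:360],(800,600),interpolation=cv2.INTER_CUBIC))
```

```text
[ 547.46940894 -239.36378068  108.        ]
```

View pics/fh.png

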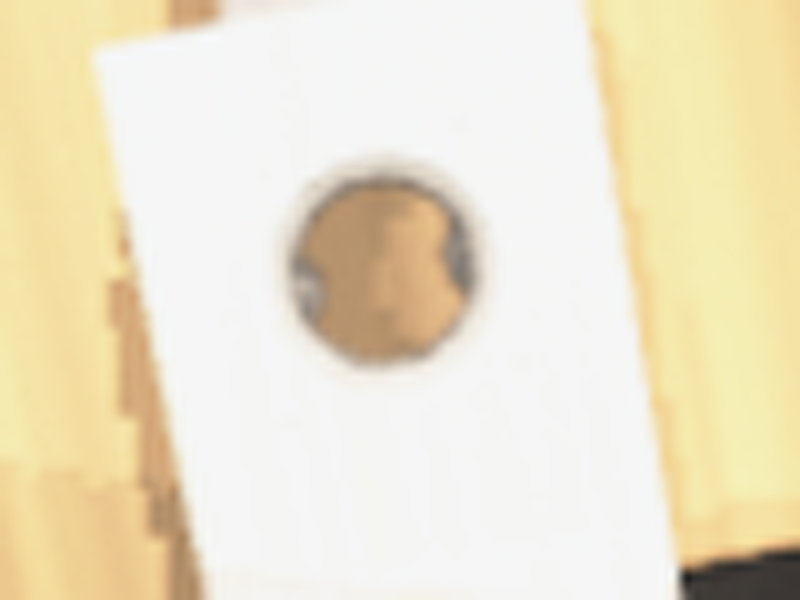

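The hole centre is at about (318,106.4), giving (570.5,31.7). The two spring balls are visible and the eye is aligned. The head centre is at (316.3,106.4), giving (547.5,-239.4). Next I'll grip the pin.

Run:
```python
from h import *
np.set_printoptions(precision=2,suppress=True)
a=-.1; P=[547.5,-239.4]
grip(.65,10)
robot.movep(P+[140],down(a)); robot.servo_line(P+[77],feed=80)
print(robot.observe()['contact_force'])
grip(0.,15); robot.hold(.2); o=robot.observe(); print(o['contact_force'],o['wrist_torque'],o['grip_width']*92,o['tcp_pos'])
grip(0.,55); robot.hold(.2); o=robot.observe(); print(o['contact_force'],o['grip_force'],o['tcp_pos'])
robot.servo_line(P+[100],feed=60); o=robot.observe(); print(o['contact_force'],o['tcp_pos'])
robot.servo_line(P+[182],feed=120)
robot.movep([570.5,31.7,182],down(a)); robot.hold(.3); o=robot.observe(); print(o['contact_force'],o['grip_width']*92,o['tcp_pos'],o['t'])
im,ci=shot('wrist','h.png'); im,ci=shot('scene','hs.png')
cv2.imwrite('pics/hs2.png',np.vstack([cv2.resize(im[120:240,230:390],(480,360)),cv2.resize(cv2.imread('pics/h.png')[:,:,::-1],(480,240)) if 0 else cv2.resize(cv2.imread('pics/h.png')[:,:,::-1][180:400,:],(480,165))])[:,:,::-1])
```

```text
[ 0.65 -1.33 -0.03]
[-0.67 -0.26  1.93] [-0.05  0.06 -0.05] 29.84000442124691 [ 547.68 -239.46   77.21]
[0.08 0.56 3.27] 55.00136375427246 [ 547.71 -239.46   77.21]
[ 0.89  0.12 -1.73] [ 547.34 -239.22  100.18]
[ 0.11  0.84 -1.42] 29.284197314906795 [570.59  30.46 182.04] 20.1833
```

View pics/hs2.png

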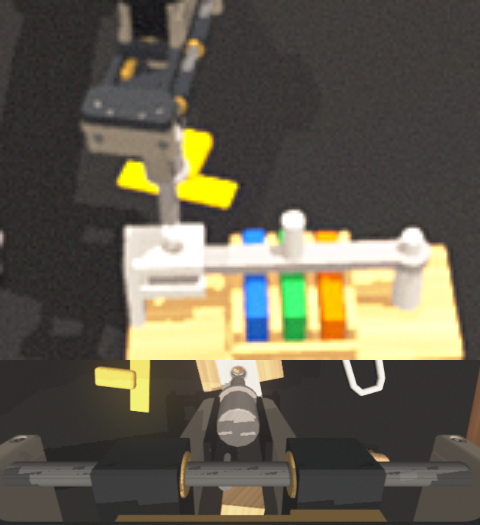

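The pin is held at a 29.3 mm grip on its 30 mm head and reads about 1.4 N, and the gate is closed in the fork. Next I'll lower it under force supervision.

```bash
cat > ins.py <<'E'
from h import *
import sys
np.set_printoptions(precision=1,suppress=True)
x,y,z,zend,step=570.5,31.7,float(sys.argv[1]),float(sys.argv[2]),float(sys.argv[3])
fmax,lat=float(sys.argv[4]),float(sys.argv[5])
while z>zend:
    z-=step; robot.servo_line([x,y,z],feed=40)
    o=robot.observe();F=o['contact_force'];print(round(z,1),o['tcp_pos'],F,round(o['t'],1))
    if F[2]>fmax or np.hypot(F[0],F[1])>lat: print('stop');break
E
python3 - <<'E'
from h import *
robot.servo_line([570.5,31.7,162],feed=60); robot.hold(.2); o=robot.observe(); print(o['contact_force'],o['tcp_pos'])
E
python3 ins.py 162 130 4 8 8
```

```text
[-0.13722195 -0.10554488 -1.41549232] [570.75602815  31.67847086 162.27440874]
158.0 [570.3  31.7 157.7] [ 0.4 -0.  -1.3] 21.2
154.0 [570.3  31.7 153.7] [ 0.5 -0.5 -1.8] 21.5
150.0 [570.3  31.7 149.7] [-0.2  0.  -0.7] 21.7
146.0 [570.3  31.7 145.7] [-0.4  0.8 -1.5] 22.0
142.0 [570.3  31.7 141.7] [-0.8  0.2 -2.1] 22.2
138.0 [570.3  31.7 137.7] [-1.  -0.5 -1.6] 22.5
134.0 [570.3  31.6 133.7] [-0.2 -0.7 -0.6] 22.7
130.0 [570.3  31.7 129.7] [-0.4 -0.2 -2.2] 23.0
```

The pin is through the upper plate and the eye with no contact force. Now I'll push it past the spring balls until it seats.

```bash
python3 ins.py 130 100 3 25 15; echo
```

```text
127.0 [570.4  31.7 126.8] [-0.6 -0.2 -0.7] 23.2
124.0 [570.4  31.7 123.8] [-0.2  0.  -1. ] 23.5
121.0 [570.8  31.7 121. ] [ 1.2  0.2 -1.1] 23.7
118.0 [570.3  31.9 117.6] [ 1.1  0.8 -2.9] 24.0
115.0 [570.   31.8 114.3] [ 0.8  0.7 -4.2] 24.2
112.0 [570.1  31.6 111.4] [ 1.2  0.5 -5.3] 24.5
109.0 [570.2  31.6 108.5] [ 1.4  0.1 -5.7] 24.7
106.0 [570.2  31.6 105.5] [ 1.6  1.2 -4.9] 25.0
103.0 [570.2  31.6 102.5] [ 0.8 -0.3 -5.7] 25.2
100.0 [570.1  31.7  99.5] [ 1.7  0.4 -6.2] 25.5
```

```bash
python3 ins.py 100 91 1 14 15
python3 - <<'E'
from h import *
robot.hold(.2);print(robot.observe()['contact_force'],robot.observe()['tcp_pos'],robot.observe()['grip_width']*92)
im,ci=shot('scene')
cv2.imwrite('pics/s3.png',cv2.resize(im[170:260,250:370],(800,600),interpolation=2)[:,:,::-1])
E
```

```text
99.0 [570.5  31.7  99.1] [ 0.7 -0.2 -2.1] 25.7
98.0 [570.7  31.7  98.3] [ 0.8 -0.1  1.1] 26.0
97.0 [570.8  31.7  97.2] [1.2 0.2 2. ] 26.2
96.0 [570.8  31.8  97.2] [-1.7  1.  10.2] 26.5
95.0 [570.9  31.8  97.1] [-4.9  0.3 19.4] 26.7
stop
[-5.42288784  0.75543119 18.19937161] [570.83947869  31.81311908  97.11185124] 28.70479712663672
```

View pics/s3.png

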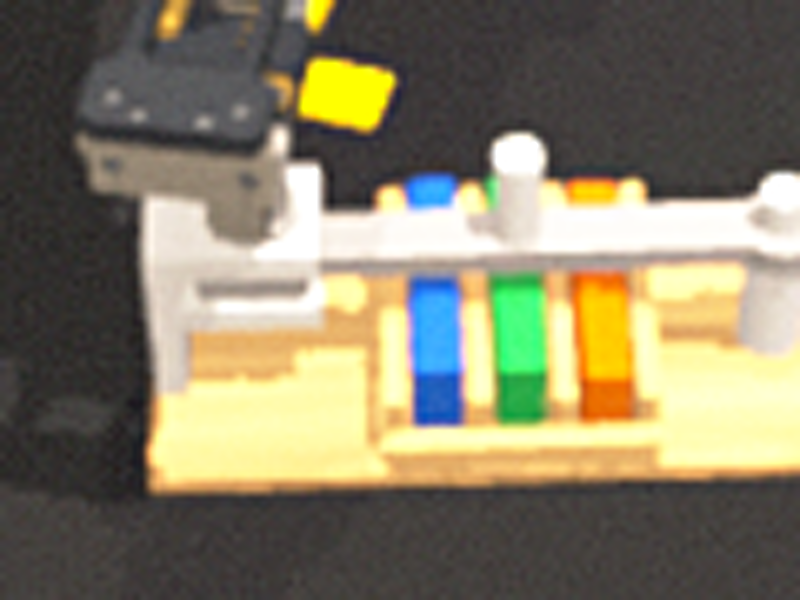

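The pin stopped hard at TCP 97.1, and the expected seated height is 97.2, so it is seated. Now I'll relax, release, retreat and check.

Run:
```python
from h import *
np.set_printoptions(precision=1,suppress=True)
robot.servo_line([570.6,31.7,97],feed=20); robot.hold(.2); print(robot.observe()['contact_force'])
grip(.65,20); robot.hold(.2); print(robot.observe()['contact_force'])
robot.servo_line([570.6,31.7,170],feed=100)
robot.movep([562.5,-48,230],down(-.1)); robot.hold(.2)
im,ci=shot('wrist'); 
for d in viewer.pinpoint('pin_seat','wrist')[:2]+viewer.pinpoint('pin_head','wrist')[:2]: print(round(d['confidence'],2),w(ci,d['at']))
im2,cs=shot('scene')
for d in viewer.pinpoint('pin_seat','scene')+viewer.pinpoint('pin_head','scene'): print('s',round(d['confidence'],2),w(cs,d['at']))
print(px(cs,[570.6,31.7,88]),px(cs,[570.6,31.7,128]))
cv2.imwrite('pics/e.png',np.vstack([cv2.resize(im[20:170,220:420],(400,300)),cv2.resize(im2[170:245,250:350],(400,300),interpolation=2)])[:,:,::-1])
print(robot.observe()['t'])
```

```text
[-0.7 -0.3  5.5]
[ 0.8 -0.6  0.1]
0.93 [ 534.5 -140.2   47.2]
0.68 [574.9  28.1  92.8]
0.62 [ 534.  -140.3   66.9]
0.59 [568.6  28.6 122.2]
s 0.66 [ 636.4 -231.9   41.3]
s 0.55 [ 532.8 -141.8   42.9]
s 0.59 [ 530.4 -142.8   59.9]
s 0.53 [576.2  30.1 115.2]
s 0.49 [ 637.5 -236.6   66.6]
[288.1 201.2] [287.2 190. ]
30.1
```

View pics/e.png

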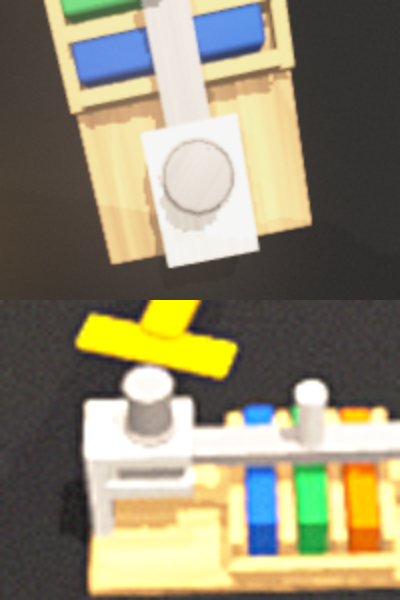

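The head top appears at scene pixel (287,191), where a seated pin predicts (287,190). The head is flat on the fork, the gate is closed and the wax bars are in their slots.

```bash
python3 -c "
from h import *
print(robot.job_done())"
```

```text
the job is handed in; nothing more can be done
None
```

The job is handed in at about 30 s of the 58 s allowed: the retaining bar is closed with its eye in the fork, the largest pin is pushed down until its head seats on the fork, and the wax bars are still in their slots; the other things on the shelf were not touched.

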